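# Close the vented spice jar and snap its vent cap home

### The job

Close the spice jar that stands in the steel dock: screw its lid clockwise until it is fully tight, then set the green snap cap over the stud in the middle of the lid and press it straight down until it clicks. Keep pressing after the click, so that the sprung orange collar under the cap stays clearly pushed down, and finish like that, with the fingers still pressing or holding the cap down: do not let go. Leave the other things on the island where they are.

Things in the scene. Friction and masses are not known exactly. Their poses are not given: they have to be found in the camera images.
- jar: Fixed steel dock with a brown spice jar clamped upright in it; place and yaw vary. Origin: centre of the dock's underside on the surface, z up. Dock: disc of radius 44 mm, 12 mm high. Jar: radius 24 mm up to the neck, which ends at 74 mm, where the lid begins. A green dash on the dock, at the jar's +x side, is where the lid's green dash points when tight.
- jar_lid (a joint): Turn of the captive screw lid, rad: 0 = tight (firm stop), grows counter-clockwise from above; starts 0.7 to 1.3, tighten clockwise by this value. Turns about the jar's vertical axis, 0.08 N m friction, does not rise or sink, stays where left. Ribbed aluminium disc, radius 27 mm over the ribs, 74 to 92 mm above the surface, green dash on its rim.
- lid_top (a point): Centre of the lid's top face, 92 mm above the surface; turns with the lid (x to the lid's green dash, z up). The upright steel stud rises 30 mm from here: radius 8.5 mm, its last 6 mm tapering to radius 4 mm.
- catch_mid (a point): Point on the stud's axis 15.3 mm above the lid's top, level with four brass sprung ball catches that stand out to radius 11.8 mm and give way inwards (2.8 N/mm each). They begin to resist when the cap's mouth is 19.6 mm above the lid; the push peaks near 7 N, and they snap out (the click, push drops) as the mouth comes down to 11 to 7 mm above the lid.
- collar (a joint): How far the sprung orange collar around the stud's foot is pressed down, in m: 0 = up (its top 6 mm above the lid's top), 0.005 = fully down. Outer radius 16.5 mm. Its spring is 2 N/mm (about 10 N fully down). Only the seated cap's rim presses on it.
- cap: Loose green snap cap, a round cup with its open mouth down, standing on the surface on its mouth; where it stands varies. Outer diameter 34 mm, 36 mm high, about 30 g, closed top. Origin: centre of its mouth (underside), z up towards the closed top. Its mouth has an inward lip 4 mm high with an opening of 20 mm diameter; inside above it is 27 mm wide and 28 mm deep.
- pot_lid: Bystander, loose: heavy stainless pot lid lying flat, radius 107 mm, with a black knob to 56 mm high. Origin: centre of its underside.
- mortar: Bystander, loose: white ceramic mortar with pestle in it, radius 60 mm, 72 mm high, pestle to about 118 mm. Origin: centre of its underside.
- spatula: Bystander, loose: beechwood spatula lying flat along its own x, from 150 mm behind its origin to 135 mm ahead, 55 mm wide at most, 9 mm high.
- baster: Bystander, loose: green bulb baster lying along its own x, from 70 mm behind its origin to 180 mm ahead, 42 mm high.
- ramekin: Bystander, loose: small blue ceramic bowl, radius 38 mm, 45 mm high. Origin: centre of its underside. Behind it, at the island's far left, a fixed spice carousel of six small jars (radius 115 mm, 200 mm high) stands out of the way.
Not all that is in view belongs to the job. What is shaped like the jar but blue is not meant. Of the things that look like the cap, take the one that is farthest to the robot's left at the start.

How it is judged:
By the outcome, as a careful person would: the job done as asked, in the order asked, and still so for the second after the job is handed in, while the arm keeps its last pose, push and grip.
It also fails if it takes over 64 s, if anything falls off the work surface, if the arm or the gripper's body presses on something with over 40 N, if the wrist force passes 120 N, or if a joint passes its speed limit or range.

### The arm

A 6-joint arm with a two-finger parallel gripper is mounted at the origin on the work surface. World frame = base frame: x ahead of the robot, y to its left, z up, the work surface at z = 0. Lengths are in mm, angles in degrees, forces in N, time in s.
With the tool pointing down it reaches from about 300 to 950 mm from the base axis. Payload 3.1 kg.
Tool frame: the origin (TCP) lies on the centre line of the jaws, within the pads' length; the fingertips stand 22 mm ahead of it and the grasp point (between the pads) lies 3 mm ahead of it; z points along the fingers, y is the line along which they close (so a half turn about z gives the same grasp; the last joint's range is limited). The gripper opens to 85 mm and grips with 20 to 120 N. Pads are 22 mm wide; open, the fingers measure 114 mm over their backs; the gripper's body (76 mm by 85 mm) begins 54 mm behind the grasp point. The pads swing forward as they close: fully open they stand 13 mm farther back than shut.
Start: joints at [62.126, 17.653, 93.61, -0, 68.738, -3.994], TCP at [253.048, 571.488, 253.272] pointing down, gripper open.
Joint ranges: [-175.34, 175.34], [-45.06, 112.39], [2.9, 150.54], [-68.45, 248.45], [3.09, 151.38], [-168.51, 168.51]. Speed limits (degrees/s): [159.86, 159.86, 180, 180, 180, 180].

### API

Orientations are given as [roll, pitch, yaw] about the fixed x, y, z axes, in that order (R = Rz(yaw) Ry(pitch) Rx(roll)).
In Python, from station import bot gives the robot as it stands.
- The arm moves only by the shell command python3 -m handwheel 'ROWS' [OPENING]. ROWS is JSON, a list of rows, each a list of 6 numbers: the shift along the tool's x, y, z in cm, then the turn, a rotation vector about the tool's x, y, z in rad. In form: [[tx, ty, tz, wx, wy, wz], ...]. A call has 1 to 20 rows; each row is the pose to reach, as a shift and turn from the pose commanded when the call began, along the tool's axes at that moment; what a row does not reach only later rows make up. A row lasts 1/12 s, in which the tool goes at most 41.7 mm and 7.16 degrees, less where a joint would pass 70% of its speed; a pose out of reach is approached as far as the arm can. A call with a gripper value outside its range is refused whole. OPENING is the finger opening in cm, from 0 to 8.54, set as the call begins (- or left out, the last holds). The fingers move at their own pace and stop on an object; the grip force is fixed at half the most. Time passes only in rows, so rows that repeat a pose let the fingers close. It gives the time, the measured TCP pose, the force, the opening and the grip force at its end, in the units of the state.
- bot.read_state(): the state, without advancing time (a new reading comes with each control period).
- bot.capture(name): name is "scene" or "top" or "wrist"; returns a dict with "img" (384x512x3 uint8, red, green, blue), "depth" (384x512 float32, mm along the optical axis (not along the pixel's ray), 0 where there is no reading), "mtx" (3x3 intrinsics, pixels), "rvec" (rotation vector, rad) and "tvec" (3), from world to camera coordinates, as OpenCV has them. Camera axes: x right, y down, z forward; pixel columns grow to the right and rows downward; lengths in mm; the calibration is good to about 2 mm. A picture is of the moment at which its call begins.
- bot.close_job(): hands the job in; it is judged then, once.
Trained networks look in the newest picture that a camera, given by its name, has taken for a name from the list of things; names that differ only in an ending like _2 or _b are one class to them, and where a whole thing is asked for, a point or a joint stands for the part that bears it (a point fixed in the world has none). Each returns a list of dicts, best first, with "conf" (0 to 1); they miss things now and then, are a little off and sometimes report something else, mostly with a low value. They report only what shows in the picture. A call takes as long as a camera call. They do not tell look-alikes from the thing itself.
- bot.silhouettes(camera, label): "pixels" (384x512 bool, what is visible of it) and "box" ([left, top, right, bottom] in pixels, round what is visible of it).
The state is a dict: "time": time; "joint_positions": joint angles; "joint_vel": joint speeds; "joint_torque": joint torques, N m; "eef_pos": TCP position; "tool_rot": TCP orientation; "wrist_force": force on the tool from outside, world axes, zero at the start; "ft_torque": the same for the moment, N m; "grip_width": opening from 0.0 (shut) to 1.0 (fully open); "gripper_force": force on a finger pad.
Only numpy, scipy, OpenCV 4.12 (cv2) and the standard library are available. Lean on these libraries where they do the work, as an engineer would, in place of code of your own. Each camera call takes 0.05 s, during which the arm holds its last target. There are 200 camera calls.

## Working session

There is one attempt and no reset: what is moved stays moved. The work goes in short steps, Python scripts to look and compute and a shell command to move; the robot and the scene stay as the last step left them, time stands still between calls to the robot, and variables do not carry over. Pictures are saved under pics/ and viewed, at most 10 in all, crops included, and the job is handed in when it is done.

```bash
ls; mkdir -p pics; cat > h.py <<'E'
import numpy as np, cv2
from station import bot
def P(c,u,v,d):
    R=cv2.Rodrigues(np.array(c["rvec"],float))[0]; K=np.array(c["mtx"])
    p=np.stack([(u-K[0,2])/K[0,0]*d,(v-K[1,2])/K[1,1]*d,d],-1)
    return (p-np.array(c["tvec"]).ravel())@R
def cloud(c):
    v,u=np.mgrid[:384,:512]; return P(c,u,v,c["depth"].astype(float))
def save(c,n,box=None,s=1):
    im=c["img"][:,:,::-1]
    if box: im=im[box[1]:box[3],box[0]:box[2]]
    cv2.imwrite("pics/"+n,cv2.resize(im,None,fx=s,fy=s,interpolation=cv2.INTER_CUBIC))
E
python3 - <<'E'
from h import *
cs={n:bot.capture(n) for n in("scene","top")}
cv2.imwrite("pics/a.png",cv2.resize(np.vstack([cs[n]["img"][:,:,::-1] for n in cs]),(400,600)) if 0 else np.hstack([cv2.resize(cs[n]["img"][:,:,::-1],(400,300)) for n in cs]))
save(cs["top"],"top.png",None,1.5)
for n in cs:
    X=cloud(cs[n])
    for l in("cap","jar","jar_lid","mortar","pot_lid","ramekin","spatula","baster"):
        for r in bot.silhouettes(n,l):
            m=r["pixels"]&(cs[n]["depth"]>0)
            print(n,l,round(r["conf"],2),np.round(r["box"]),m.sum(),np.round(np.median(X[m],0)) if m.sum() else "", np.round(np.percentile(X[m][:,2],98)) if m.sum() else "")
s=bot.read_state();print(s)
E
```

```text
pics
scene cap 0.77 [276. 204. 288. 220.] 175 [555.  37.  25.] 39.0
scene cap 0.72 [308. 196. 323. 216.] 177 [544. 122.  28.] 39.0
scene jar 0.93 [193. 159. 220. 204.] 822 [ 409. -153.   52.] 117.0
scene jar 0.75 [172. 188. 208. 234.] 1107 [ 558. -206.   40.] 115.0
scene jar 0.32 [175. 186. 200. 212.] 352 [ 551. -206.   93.] 120.0
scene jar_lid 0.73 [177. 187. 198. 208.] 333 [ 549. -205.   94.] 121.0
scene jar_lid 0.28 [170. 185. 209. 238.] 1112 [ 558. -206.   41.] 116.0
scene mortar 0.71 [ 86. 230. 143. 286.] 2237 [ 677. -372.   56.] 113.0
scene pot_lid 0.62 [220. 240. 314. 308.] 4872 [770. -62.  18.] 55.0
scene ramekin 0.7 [338. 228. 368. 251.] 712 [704. 163.  33.] 47.0
scene ramekin 0.37 [175. 187. 199. 209.] 359 [ 550. -206.   93.] 121.0
scene spatula 0.87 [384. 168. 435. 212.] 367 [504. 417.   9.] 13.0
scene baster 0.74 [104. 177. 125. 234.] 510 [ 487. -382.   33.] 44.0
top cap 0.63 [221. 200. 231. 212.] 106 [539.  41.  35.] 38.0
top cap 0.49 [189. 202. 202. 218.] 141 [530. 127.  33.] 37.0
top jar 0.8 [276. 238. 306. 271.] 715 [ 392. -144.   13.] 120.0
top jar_lid 0.88 [304. 191
[... 446 characters left out ...]
time': 0.9, 'joint_positions': array([ 6.21260579e+01,  1.76491227e+01,  9.36092445e+01, -1.30435057e-03,
        6.87385417e+01, -3.99238606e+00]), 'joint_vel': array([ 0.07992488,  0.06212159, -0.03231297,  0.01386052, -0.04933146,
        0.06073835]), 'joint_torque': array([-6.86136373e-04, -4.15273511e+01, -2.77086443e+01, -2.92436280e-04,
        7.13674526e-04, -9.69081071e-06]), 'eef_pos': array([253.05397238, 571.49104309, 253.31735955]), 'tool_rot': array([1.79997001e+02, 1.42785851e-03, 1.56118917e+02]), 'wrist_force': array([ 0.46333536, -0.54079225, -0.42136836]), 'ft_torque': array([-0.01928246, -0.00281922,  0.01757808]), 'gripper_force': 0.0, 'grip_width': 1.0000278817096089}
```

View pics/top.png

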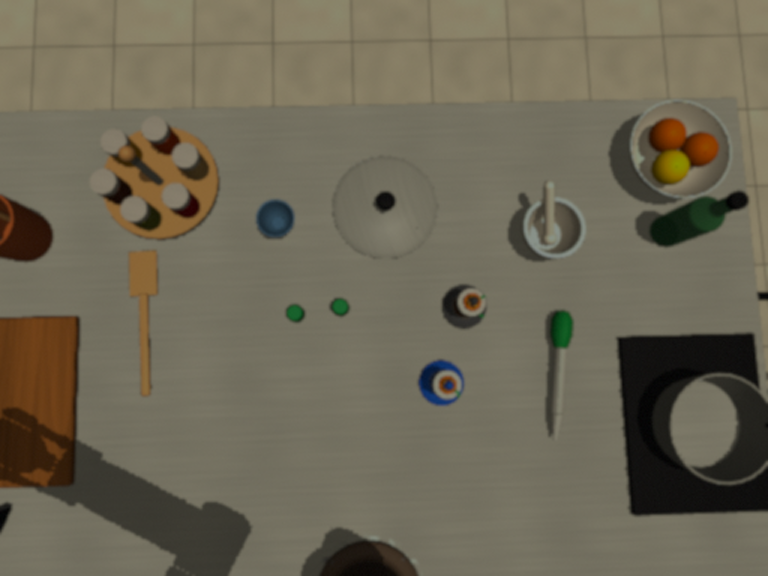

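View pics/a.png

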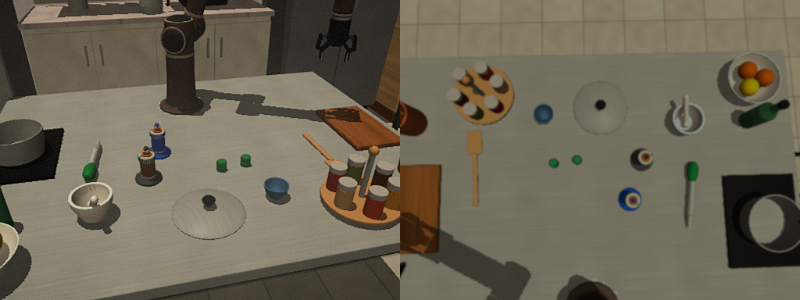

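Top view: look-alikes are the brown jar at about (310,202) and the blue one at (294,255); the brown one is meant. There are two green caps, at (196,209) with y≈125 and (227,204) with y≈40. The one at (196,209) is farther left, so it is the one meant, and I'll confirm it with a crop before reaching. First I move over the brown jar.

```bash
python3 -m handwheel '[[-57.6,-59.1,-4.7,0,0,1.154],[-57.6,-59.1,-4.7,0,0,1.154],[-57.6,-59.1,-4.7,0,0,1.154],[-57.6,-59.1,-4.7,0,0,1.154],[-57.6,-59.1,-4.7,0,0,1.154],[-57.6,-59.1,-4.7,0,0,1.154],[-57.6,-59.1,-4.7,0,0,1.154],[-57.6,-59.1,-4.7,0,0,1.154],[-57.6,-59.1,-4.7,0,0,1.154],[-57.6,-59.1,-4.7,0,0,1.154],[-57.6,-59.1,-4.7,0,0,1.154],[-57.6,-59.1,-4.7,0,0,1.154],[-57.6,-59.1,-4.7,0,0,1.154],[-57.6,-59.1,-4.7,0,0,1.154],[-57.6,-59.1,-4.7,0,0,1.154],[-57.6,-59.1,-4.7,0,0,1.154],[-57.6,-59.1,-4.7,0,0,1.154],[-57.6,-59.1,-4.7,0,0,1.154],[-57.6,-59.1,-4.7,0,0,1.154],[-57.6,-59.1,-4.7,0,0,1.154]]'
```

```text
time: 2.57
eef_pos: [541.1, -205.1, 300.7]
tool_rot: [179.9, 0.1, 89.9]
wrist_force: [0.3, 0.7, -0.5]
grip_width: 1.001
gripper_force: 0.0
```

```bash
python3 - <<'E'
from h import *
c=bot.capture("wrist");t=bot.capture("top")
a=cv2.resize(c["img"][:,:,::-1],(800,600));cv2.imwrite("pics/w1.png",a)
save(t,"capcrop.png",[160,170,330,290],4)
X=cloud(c);d=c["depth"]>0
print("cam",-cv2.Rodrigues(np.array(c["rvec"]))[0].T@np.array(c["tvec"]).ravel())
for l in("jar","jar_lid"):
    for r in bot.silhouettes("wrist",l): print(l,r["conf"],np.round(r["box"]))
for lo,hi in((5,16),(88,95),(95,101),(115,125)):
    m=d&(X[...,2]>lo)&(X[...,2]<hi)&(np.hypot(X[...,0]-541,X[...,1]+203)<60)
    if m.sum()<5: continue
    q=X[m]; (cx,cy),r=cv2.minEnclosingCircle(q[:,:2].astype(np.float32)); print(lo,m.sum(),np.round(q.mean(0),1),round(cx,1),round(cy,1),round(r,1))
h=cv2.cvtColor(c["img"],cv2.COLOR_RGB2HSV)
g=((h[...,0]>45)&(h[...,0]<85)&(h[...,1]>100)&(h[...,2]>40)&d).astype(np.uint8)
n,L,S,C=cv2.connectedComponentsWithStats(g)
for i in range(1,n):
    if S[i,4]>8:print(S[i],np.round(X[L==i].mean(0),1),np.round(X[L==i].max(0)))
E
```

```text
cam [ 540.56346836 -128.61605356  421.48269231]
jar 0.75 [225. 127. 284. 191.]
jar 0.71 [103.  93. 184. 155.]
jar_lid 0.71 [233. 147. 274. 190.]
jar_lid 0.7 [104. 103. 156. 148.]
5 1138 [ 538.4 -185.4   10.3] 537.9 -202.7 43.7
88 870 [ 537.8 -200.9   92. ] 538.3 -203.2 27.6
95 286 [ 537.8 -199.7   97.9] 538.1 -203.4 16.8
115 163 [ 537.9 -202.   119.6] 537.9 -202.8 8.3
[114 140   7   7  28] [ 375.8 -169.5   92.4] [ 380. -166.   94.]
[258 183   6   8  28] [ 547.1 -224.8   89.2] [ 550. -219.   95.]
[201 259  44  25 820] [ 487.6 -382.5   36.3] [ 522. -367.   44.]
```

View pics/w1.png

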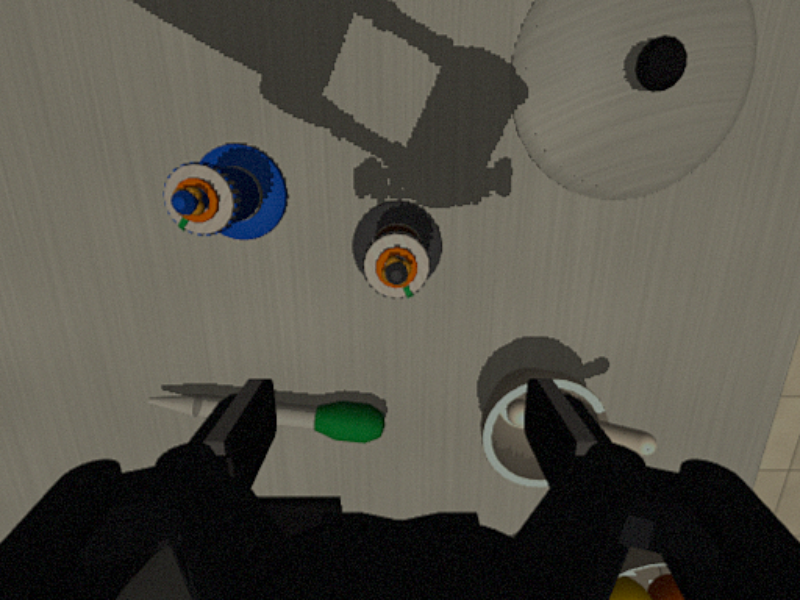

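View pics/capcrop.png

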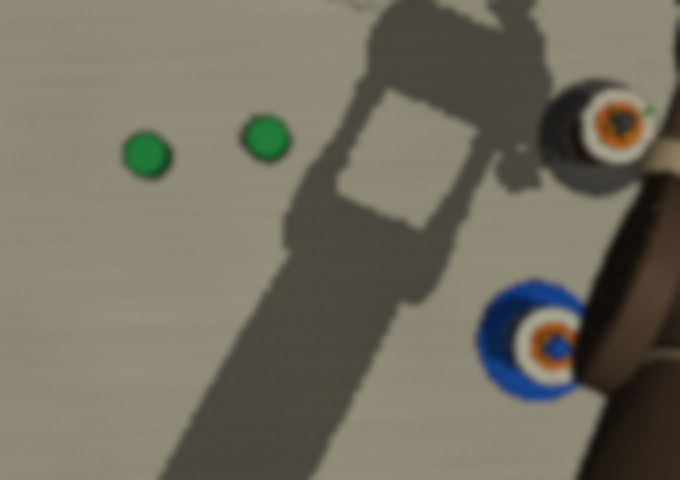

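Wrist view: the brown jar's lid is at about (398,265)/1.56, with its centre at (538,-203). Its green dash is at (408,291), a direction of about -67°. The heights (10, 92, 98 and 120 mm) match the spec. The crop confirms the left cap at (147,155), the farther-left of the two. Now I descend onto the lid and grip it.

```bash
python3 -m handwheel '[[0.2,-0.3,10,0,0,0],[0.2,-0.3,10,0,0,0],[0.2,-0.3,10,0,0,0],[0.2,-0.3,17,0,0,0],[0.2,-0.3,17,0,0,0],[0.2,-0.3,19,0,0,0],[0.2,-0.3,20.7,0,0,0],[0.2,-0.3,20.7,0,0,0],[0.2,-0.3,20.7,0,0,0]]' 8.54
python3 -m handwheel '[[0,0,0,0,0,0],[0,0,0,0,0,0],[0,0,0,0,0,0],[0,0,0,0,0,0],[0,0,0,0,0,0],[0,0,0,0,0,0],[0,0,0,0,0,0],[0,0,0,0,0,0],[0,0,0,0,0,0],[0,0,0,0,0,0]]' 4.8
```

```text
time: 3.52
eef_pos: [536.3, -198.3, 92.5]
tool_rot: [-179.8, -0.1, 90.1]
wrist_force: [0.9, 0.3, 0.6]
grip_width: 1.001
gripper_force: 0.0
time: 4.35
eef_pos: [538.4, -200.4, 95.7]
tool_rot: [179.9, 0.0, 90.0]
wrist_force: [-2.2, 0.4, 7.1]
grip_width: 0.586
gripper_force: 61.5
```

```bash
python3 -m handwheel '[[0,0,0,0,0,0],[0,0,0,0,0,0],[-0.25,0,0,0,0,0],[-0.25,0,0,0,0,0],[-0.25,0,0,0,0,0],[-0.25,0,0,0,0,0]]' 7
python3 -m handwheel '[[0,0,0,0,0,0],[0,0,0,0,0,0],[0,0,0,0,0,0],[0,0,0,0,0,0],[0,0,0,0,0,0],[0,0,0,0,0,0],[0,0,0,0,0,0]]' 4.8
python3 -m handwheel '[[0,0,0,0,0,0.1],[0,0,0,0,0,0.2],[0,0,0,0,0,0.3],[0,0,0,0,0,0.4],[0,0,0,0,0,0.5],[0,0,0,0,0,0.5],[0,0,0,0,0,0.5]]'
python3 -c "
from h import *
print(bot.read_state())"
```

```text
time: 4.85
eef_pos: [537.4, -202.7, 93.2]
tool_rot: [-180.0, -0.0, 90.0]
wrist_force: [1.8, 0.2, -0.6]
grip_width: 0.818
gripper_force: 0.0
time: 5.43
eef_pos: [538.4, -202.6, 93.9]
tool_rot: [179.9, 0.0, 90.0]
wrist_force: [2.1, 1.8, 4.1]
grip_width: 0.587
gripper_force: 62.4
time: 6.02
eef_pos: [538.6, -202.7, 93.9]
tool_rot: [179.9, -0.0, 61.5]
wrist_force: [3.6, 3.0, 4.1]
grip_width: 0.586
gripper_force: 62.6
{'time': 6.0167, 'joint_positions': array([-2.49812384e+01,  2.36686928e+01,  1.06348718e+02,  4.84331910e-02,
        4.98418279e+01,  3.52445512e+00]), 'joint_vel': array([-0.08139215, -0.07048621, -0.11528343,  0.05553915, -0.01469467,
       -0.25249667]), 'joint_torque': array([-1.76758222e+00, -3.71931982e+01, -1.88319701e+01, -8.32751244e-01,
        7.81368613e-01, -3.28828915e-03]), 'eef_pos': array([ 538.59561094, -202.73649497,   93.89264703]), 'tool_rot': array([ 1.79861795e+02, -4.56749908e-02,  6.14631725e+01]), 'wrist_force': array([3.60957029, 2.96995201, 4.14157561]), 'ft_torque': array([ 0.25899986, -0.67885949, -0.06289222]), 'gripper_force': 62.60003685951233, 'grip_width': 0.5856727658002071}
```

```bash
R='import h;s=h.bot.read_state();print(s["ft_torque"],s["joint_positions"][5])'
python3 -m handwheel '[[0,0,0,0,0,0.08],[0,0,0,0,0,0.15],[0,0,0,0,0,0.2],[0,0,0,0,0,0.2]]'; python3 -c "$R"
python3 -m handwheel '[[0,0,0,0,0,0.08],[0,0,0,0,0,0.12],[0,0,0,0,0,0.12]]'; python3 -c "$R"
```

```text
time: 6.35
eef_pos: [538.7, -202.8, 93.9]
tool_rot: [179.9, -0.1, 50.0]
wrist_force: [4.8, 2.1, 3.2]
grip_width: 0.583
gripper_force: 62.6
[ 0.223896   -0.79105066 -0.04032651] 15.04456855112931
time: 6.6
eef_pos: [538.7, -202.8, 93.9]
tool_rot: [179.9, -0.1, 43.1]
wrist_force: [4.3, 2.3, 4.1]
grip_width: 0.59
gripper_force: 62.6
[ 0.25928189 -0.87830849 -0.03728701] 21.8782704118935
```

```bash
R='import h;s=h.bot.read_state();print(s["ft_torque"],s["joint_positions"][5])'
python3 -m handwheel '[[0,0,0,0,0,0.06],[0,0,0,0,0,0.1],[0,0,0,0,0,0.1]]'; python3 -c "$R"
```

```text
time: 6.85
eef_pos: [538.7, -202.9, 93.9]
tool_rot: [179.9, -0.1, 37.4]
wrist_force: [4.5, 1.7, 4.3]
grip_width: 0.585
gripper_force: 62.6
[ 0.24175277 -0.84266246 -0.05969215] 27.60406784231859
```

```bash
R='import h;s=h.bot.read_state();print(s["ft_torque"],s["joint_positions"][5])'
for i in 1; do python3 -m handwheel '[[0,0,0,0,0,0.06],[0,0,0,0,0,0.1],[0,0,0,0,0,0.1]]'; python3 -c "$R"; done
python3 -m handwheel '[[0,0,0,0,0,0.05],[0,0,0,0,0,0.1],[0,0,0,0,0,0.1]]'; python3 -c "$R"
python3 - <<'E'
from h import *
c=bot.capture("wrist");save(c,"w2.png",[150,150,370,330],3.5)
t=bot.capture("top")
X=cloud(c);d=c["depth"]>0
h=cv2.cvtColor(c["img"],cv2.COLOR_RGB2HSV)
g=((h[...,0]>45)&(h[...,0]<85)&(h[...,1]>100)&(h[...,2]>40)&d).astype(np.uint8)
n,L,S,C=cv2.connectedComponentsWithStats(g)
for i in range(1,n):
    if S[i,4]>8:
        p=X[L==i].mean(0);print(S[i],np.round(p,1),np.degrees(np.arctan2(p[1]+203,p[0]-538)))
E
```

```text
time: 7.1
eef_pos: [537.9, -203.5, 93.9]
tool_rot: [179.9, 0.1, 32.0]
wrist_force: [2.8, 0.1, 4.8]
grip_width: 0.587
gripper_force: 62.8
[-0.13676005 -0.35831489  0.57451868] 33.17740306918322
time: 7.35
eef_pos: [535.6, -204.4, 93.7]
tool_rot: [179.9, 0.4, 26.3]
wrist_force: [-3.6, -3.4, 8.5]
grip_width: 0.586
gripper_force: 63.4
[-0.6052685   0.56913862  0.61932325] 38.93105528881597
[275 285  13  13  97] [ 523.9 -224.6   89.1] -123.16165072121586
[443 314  15  13  47] [ 523.2 -391.8   27.8] -94.4958516886402
[401 327  10  13  30] [ 496.2 -365.2   29.7] -104.45045177247961
[149 344  11   9  53] [ 370.  -180.5   15.8] 172.36224099399905
[381 359  21  23 148] [ 462.8 -366.3   39. ] -114.72554028019097
```

View pics/w2.png

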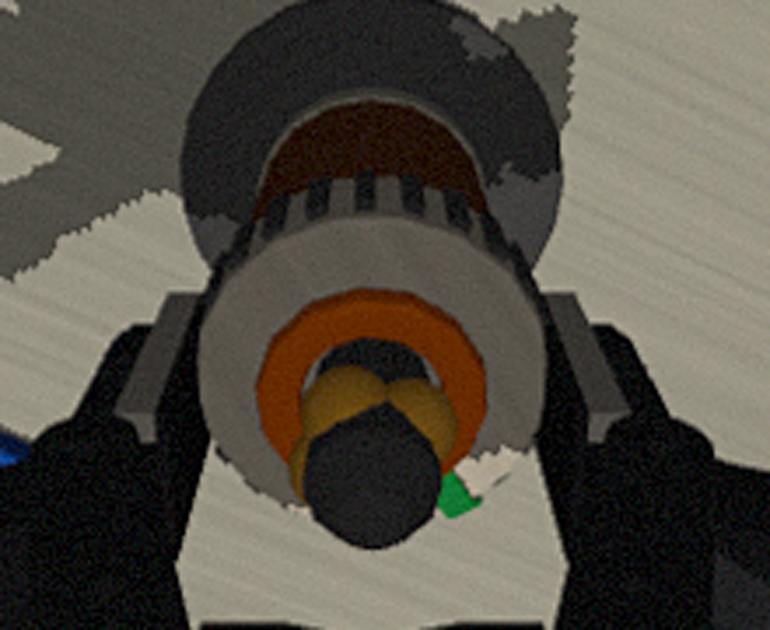

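The lid dash moved from -67° to -123° (56°) and then the torque jumped from 0.06 to 0.6 N m, so it is at the stop. I release, lift with the camera turned to the dash side, and check the dock dash.

```bash
python3 -m handwheel '[[0,0,0,0,0,-0.04],[0,0,0,0,0,-0.04],[0,0,0,0,0,-0.04],[0,0,0,0,0,-0.04],[0,0,0,0,0,-0.04],[0,0,-4,0,0,-0.04],[0,0,-8,0,0,0.1],[0,0,-12,0,0,0.2],[0,0,-16,0,0,0.3],[0,0,-18,0,0,0.4],[0,0,-18,0,0,0.5],[0,0,-18,0,0,0.6],[0,0,-18,0,0,0.7],[0,0,-18,0,0,0.8],[0,0,-18,0,0,0.9],[0,0,-18,0,0,1.0],[0,0,-18,0,0,1.0],[0,0,-18,0,0,1.0],[0,0,-18,0,0,1.0]]' 8.54
python3 - <<'E'
from h import *
c=bot.capture("wrist");save(c,"w3.png",[160,90,360,240],4)
X=cloud(c);d=c["depth"]>0
h=cv2.cvtColor(c["img"],cv2.COLOR_RGB2HSV)
g=((h[...,0]>45)&(h[...,0]<85)&(h[...,1]>100)&(h[...,2]>40)&d).astype(np.uint8)
n,L,S,C=cv2.connectedComponentsWithStats(g)
for i in range(1,n):
    if S[i,4]>4:
        p=X[L==i].mean(0);print(S[i],np.round(p,1),np.degrees(np.arctan2(p[1]+203,p[0]-538)))
for lo,hi in((5,16),(88,95),(95,101),(115,125)):
    m=d&(X[...,2]>lo)&(X[...,2]<hi)&(np.hypot(X[...,0]-538,X[...,1]+203)<50)
    if m.sum()<5: continue
    q=X[m]; (cx,cy),r=cv2.minEnclosingCircle(q[:,:2].astype(np.float32)); print(lo,m.sum(),np.round(q.mean(0),1),round(cx,1),round(cy,1),round(r,1))
E
```

```text
time: 9.03
eef_pos: [537.3, -202.5, 273.0]
tool_rot: [180.0, 0.0, -31.3]
wrist_force: [0.6, -0.5, 0.5]
grip_width: 1.004
gripper_force: 0.0
[ 381   96   35   58 1481] [ 490.  -385.8   37. ] -104.70686451638656
[277 161  10   5  44] [ 519.5 -234.    12.8] -120.84825895255541
[272 175   7   4  26] [ 526.2 -221.5   89.7] -122.56861814559274
[102 234  25  24 366] [542.9  37.   34.7] 88.83039473424694
[296 260   8   4  29] [ 367.5 -180.2   13.4] 172.39513818288623
[ 63 269  23  20 315] [533.  124.6  35.3] 90.87385822041158
[ 79 268  10   6  19] [533.9 112.3  24.6] 90.740702531504
[295 291   8   5  20] [ 376.3 -169.2   92.5] 168.1877056317678
5 1272 [ 554.4 -212.4   10.4] 538.8 -203.3 43.9
88 1021 [ 540.5 -204.5   91.9] 538.5 -203.7 27.5
95 318 [ 541.8 -205.1   97.7] 538.9 -203.4 16.3
115 189 [ 539.6 -204.   119.6] 538.9 -203.5 8.2
```

View pics/w3.png

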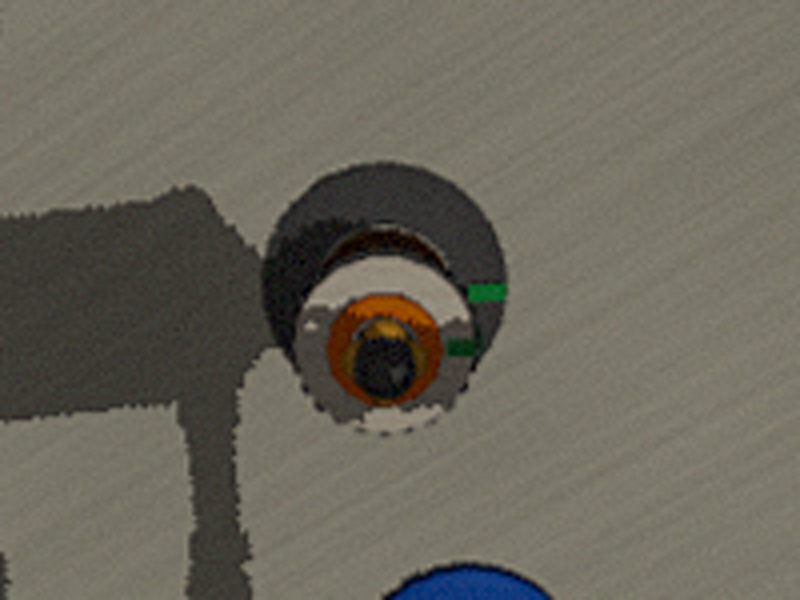

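The lid and dock dashes now point the same way (-124° and -122°), so the lid is tight. Next is the left cap at about (533,125).

```bash
python3 -m handwheel '[[-17.3,-27.7,5,0,0,0],[-17.3,-27.7,5,0,0,0],[-17.3,-27.7,5,0,0,0],[-17.3,-27.7,5,0,0,0],[-17.3,-27.7,7,0,0,0],[-17.3,-27.7,7,0,0,0],[-17.3,-27.7,7,0,0,0],[-17.3,-27.7,7,0,0,0],[-17.3,-27.7,7,0,0,0],[-17.3,-27.7,7,0,0,0],[-17.3,-27.7,7,0,0,0],[-17.3,-27.7,7,0,0,0]]'
python3 - <<'E'
from h import *
c=bot.capture("wrist");s=bot.read_state();print(s["eef_pos"],s["tool_rot"])
X=cloud(c);d=c["depth"]>0
for y in(124.6,37):
    m=d&(X[...,2]>30)&(X[...,2]<42)&(np.hypot(X[...,0]-536,X[...,1]-y)<35)
    if m.sum()<5: continue
    q=X[m]; (cx,cy),r=cv2.minEnclosingCircle(q[:,:2].astype(np.float32)); print(m.sum(),np.round(q.mean(0),1),round(cx,1),round(cy,1),round(r,1))
E
```

```text
time: 10.08
eef_pos: [535.0, 122.9, 203.7]
tool_rot: [-180.0, -0.1, -31.5]
wrist_force: [-0.0, -0.7, -0.2]
grip_width: 0.997
gripper_force: 0.0
[535.10143106 122.64308653 203.86060424] [-1.79983677e+02 -6.01887726e-02 -3.15478722e+01]
701 [533.8 127.6  35.4] 532.7 128.3 16.9
822 [543.5  41.3  35.5] 542.4 40.6 17.0
```

```bash
python3 -m handwheel '[[-0.5,-0.35,4,0,0,0],[-0.5,-0.35,8,0,0,0],[-0.5,-0.35,12,0,0,0],[-0.5,-0.35,15,0,0,0],[-0.5,-0.35,17,0,0,0],[-0.5,-0.35,17.5,0,0,0],[-0.5,-0.35,17.5,0,0,0],[-0.5,-0.35,17.5,0,0,0],[-0.5,-0.35,17.5,0,0,0]]'
python3 -m handwheel '[[0,0,0,0,0,0],[0,0,0,0,0,0],[0,0,0,0,0,0],[0,0,0,0,0,0],[0,0,0,0,0,0],[0,0,0,0,0,0],[0,0,0,0,0,0],[0,0,0,0,0,0],[0,0,0,0,0,0],[0,0,0,0,0,0],[0,0,0,0,0,0],[0,0,0,0,0,0]]' 2.5
```

```text
time: 10.88
eef_pos: [534.3, 129.3, 30.4]
tool_rot: [-179.8, -0.2, -31.5]
wrist_force: [0.3, -0.0, -0.0]
grip_width: 1.0
gripper_force: 0.0
time: 11.88
eef_pos: [532.9, 129.8, 29.3]
tool_rot: [-179.9, -0.1, -31.5]
wrist_force: [-0.6, -0.9, 5.6]
grip_width: 0.382
gripper_force: 60.0
```

```bash
python3 -m handwheel '[[0,0,-3,0,0,0],[0,0,-7,0,0,0],[0,0,-11,0,0,0],[0,0,-15,0,0,0],[0,0,-17,0,0,0],[0,0,-17,0,0,0],[0,0,-17,0,0,0],[0,0,-17,0,0,0]]'
python3 - <<'E'
from h import *
c=bot.capture("wrist");s=bot.read_state();print(s["eef_pos"],s["tool_rot"])
save(c,"w4.png",[130,90,400,290],2.9)
X=cloud(c);d=c["depth"]>0;p=s["eef_pos"]
h=cv2.cvtColor(c["img"],cv2.COLOR_RGB2HSV)
m=d&(h[...,0]>45)&(h[...,0]<85)&(h[...,1]>100)&(np.linalg.norm(X-p,axis=-1)<70)
q=X[m];print(len(q),q.mean(0),np.percentile(q,[1,50,99],axis=0))
t=q[q[:,2]>np.percentile(q[:,2],99)-4];print("top",len(t),t[:,2].mean(),cv2.minEnclosingCircle(t[:,:2].astype(np.float32)))
E
```

```text
time: 12.55
eef_pos: [530.8, 129.4, 196.8]
tool_rot: [179.9, 0.1, -31.5]
wrist_force: [0.3, -0.0, -0.6]
grip_width: 0.382
gripper_force: 59.7
[530.30048039 129.33199433 196.04418848] [179.83726509   0.19152051 -31.4639023 ]
7547 [537.15020889 125.55561349 215.72856808] [[501.13541065  83.0496082  171.95340087]
 [537.99897924 125.19573781 203.95826898]
 [564.96576282 171.13380533 263.24776302]]
top 367 261.7223520183302 ((538.9421997070312, 123.16915893554688), 25.117534637451172)
```

View pics/w4.png

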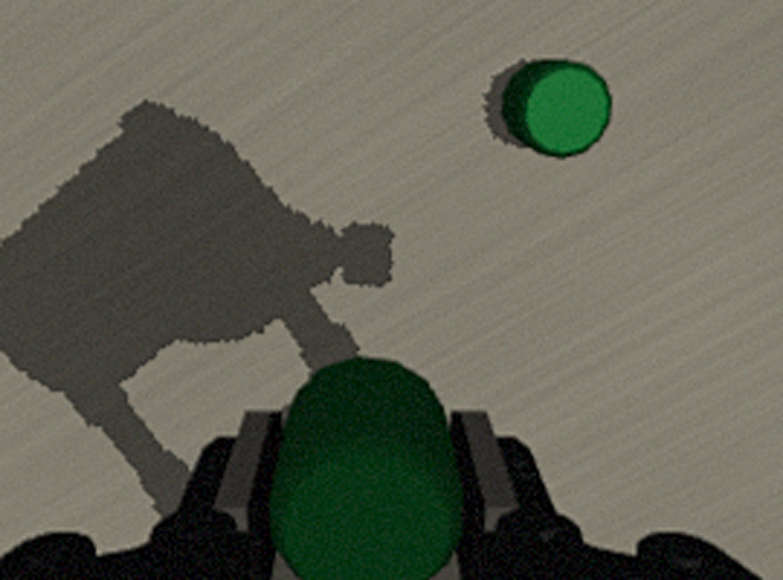

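```bash
python3 -m handwheel '[[3,4,0,0,0,0],[5,8,0,0,0,0],[7,11,0,0,0,0],[9,14,0,0,0,0],[11,17.3,0,0,0,0],[13,20.5,0,0,0,0],[15,23.6,0,0,0,0],[16.5,26,0,0,0,0],[17.4,27.4,0,0,0,0],[17.86,28.1,0,0,0,0],[17.86,28.1,0,0,0,0],[17.86,28.1,0,0,0,0],[17.86,28.1,0,0,0,0],[17.86,28.1,0,0,0,0],[17.86,28.1,0,0,0,0]]'
python3 - <<'E'
from h import *
from scipy.optimize import least_squares
c=bot.capture("wrist");s=bot.read_state();print(s["eef_pos"],s["tool_rot"],s["wrist_force"])
save(c,"w5.png",[130,90,400,290],2.9)
X=cloud(c);d=c["depth"]>0;p=s["eef_pos"]
h=cv2.cvtColor(c["img"],cv2.COLOR_RGB2HSV)
m=d&(h[...,0]>50)&(h[...,0]<80)&(h[...,1]>150)&(h[...,2]>15)&(np.linalg.norm(X[...,:2]-p[:2],axis=-1)<24)&(X[...,2]>150)
n,L,S,C=cv2.connectedComponentsWithStats(m.astype(np.uint8));m=L==1+S[1:,4].argmax()
q=X[m];y=np.radians(s["tool_rot"][2]);ex=np.array([np.cos(y),np.sin(y)]);ey=np.array([np.sin(y),-np.cos(y)])
t=np.c_[(q[:,:2]-p[:2])@ex,(q[:,:2]-p[:2])@ey,q[:,2]-p[2]]
print(len(q),np.round(np.percentile(t,[1,10,50,90,99],axis=0),1))
side=t[(t[:,2]<0)&(t[:,2]>-25)]
f=least_squares(lambda v:np.hypot(side[:,0]-v[0],side[:,1]-v[1])-17,[0,0],loss="soft_l1");print("side fit",len(side),f.x,np.abs(f.fun).mean())
m=d&(X[...,2]>88)&(X[...,2]<95)&(np.hypot(X[...,0]-538,X[...,1]+203)<50);print("lid visible",m.sum())
E
```

```text
time: 13.85
eef_pos: [537.8, -202.0, 198.1]
tool_rot: [-180.0, 0.0, -31.4]
wrist_force: [0.2, 0.1, -0.0]
grip_width: 0.376
gripper_force: 59.8
[ 537.84224609 -202.19202018  198.31376311] [-1.79994472e+02  8.56455511e-03 -3.13737238e+01] [ 0.29461965  0.05319874 -0.20089579]
4254 [[-12.  -15.2 -26.1]
 [ -6.7 -11.1 -14.5]
 [  7.7   0.3   6. ]
 [ 16.3  11.5   7.2]
 [ 17.3  15.5   7.8]]
side fit 982 [0.01834421 0.00922845] 0.20047597795774
lid visible 1459
```

The cap is centred on the TCP with no tilt, and its mouth is 29 mm below. I'll fit it over the stud and check forces before pressing.

```bash
python3 -m handwheel '[[0.11,0.05,0,0,0,0],[0.11,0.05,2,0,0,0],[0.11,0.05,4,0,0,0],[0.11,0.05,4.6,0,0,0],[0.11,0.05,5,0,0,0],[0.11,0.05,5.4,0,0,0],[0.11,0.05,5.4,0,0,0],[0.11,0.05,5.4,0,0,0],[0.11,0.05,5.4,0,0,0],[0.11,0.05,5.4,0,0,0]]'
```

```text
time: 14.73
eef_pos: [539.0, -204.6, 145.2]
tool_rot: [-180.0, -0.1, -31.5]
wrist_force: [-0.3, -0.5, -0.4]
grip_width: 0.382
gripper_force: 59.8
```

```bash
python3 -m handwheel '[[0,0,0.2,0,0,0],[0,0,0.4,0,0,0],[0,0,0.4,0,0,0],[0,0,0.4,0,0,0]]'
python3 -m handwheel '[[0,0,0.15,0,0,0],[0,0,0.3,0,0,0],[0,0,0.3,0,0,0],[0,0,0.3,0,0,0]]'
```

```text
time: 15.07
eef_pos: [538.4, -204.0, 140.4]
tool_rot: [-180.0, 0.0, -31.5]
wrist_force: [-1.4, 1.5, 2.5]
grip_width: 0.385
gripper_force: 60.1
time: 15.4
eef_pos: [538.5, -203.7, 138.1]
tool_rot: [-179.9, 0.1, -31.5]
wrist_force: [-1.7, 4.7, 6.6]
grip_width: 0.383
gripper_force: 60.5
```

```bash
python3 -m handwheel '[[-0.03,-0.04,0.1,0,0,0],[-0.03,-0.04,0.3,0,0,0],[-0.03,-0.04,0.3,0,0,0],[-0.03,-0.04,0.3,0,0,0]]'
python3 -m handwheel '[[0,0,0.15,0,0,0],[0,0,0.3,0,0,0],[0,0,0.3,0,0,0],[0,0,0.3,0,0,0]]'
python3 -m handwheel '[[0,0,0.15,0,0,0],[0,0,0.3,0,0,0],[0,0,0.3,0,0,0],[0,0,0.3,0,0,0]]'
```

```text
time: 15.73
eef_pos: [538.1, -203.3, 134.3]
tool_rot: [-180.0, 0.1, -31.5]
wrist_force: [-0.5, 2.3, 3.6]
grip_width: 0.385
gripper_force: 60.0
time: 16.07
eef_pos: [537.6, -203.4, 129.4]
tool_rot: [180.0, 0.1, -31.5]
wrist_force: [1.3, 3.0, -6.6]
grip_width: 0.381
gripper_force: 60.0
time: 16.4
eef_pos: [538.4, -204.3, 128.2]
tool_rot: [180.0, -0.0, -31.5]
wrist_force: [-0.5, 1.1, -3.5]
grip_width: 0.382
gripper_force: 60.4
```

The push rose to 6.6 N and then dropped, which is the click. Now I press onto the collar.

```bash
python3 -m handwheel '[[0,0,0.15,0,0,0],[0,0,0.3,0,0,0],[0,0,0.3,0,0,0],[0,0,0.3,0,0,0]]'
python3 -m handwheel '[[0,0,0.1,0,0,0],[0,0,0.2,0,0,0],[0,0,0.2,0,0,0],[0,0,0.2,0,0,0],[0,0,0.2,0,0,0],[0,0,0.2,0,0,0]]'
```

```text
time: 16.73
eef_pos: [538.7, -204.2, 125.9]
tool_rot: [180.0, -0.1, -31.5]
wrist_force: [-1.5, 1.1, 3.5]
grip_width: 0.381
gripper_force: 60.9
time: 17.23
eef_pos: [538.7, -204.3, 124.2]
tool_rot: [180.0, -0.1, -31.5]
wrist_force: [-3.4, -0.6, 5.8]
grip_width: 0.381
gripper_force: 61.2
```

```bash
python3 -m handwheel '[[0,0,0.05,0,0,0],[0,0,0.1,0,0,0],[0,0,0.1,0,0,0],[0,0,0.1,0,0,0],[0,0,0.1,0,0,0],[0,0,0.1,0,0,0],[0,0,0.1,0,0,0],[0,0,0.1,0,0,0]]'
python3 - <<'E'
from h import *
c=bot.capture("wrist");save(c,"w6.png",[150,110,370,275],3.6)
s=bot.read_state();print(s["eef_pos"],s["wrist_force"],s["ft_torque"])
E
```

```text
time: 17.9
eef_pos: [538.7, -204.3, 123.6]
tool_rot: [180.0, -0.1, -31.5]
wrist_force: [-3.7, 0.9, 6.9]
grip_width: 0.384
gripper_force: 61.4
[ 538.74117188 -204.30419803  123.62450751] [-3.09011575  0.0429851   7.95664933] [0.11676336 0.55125856 0.0050909 ]
```

View pics/w6.png

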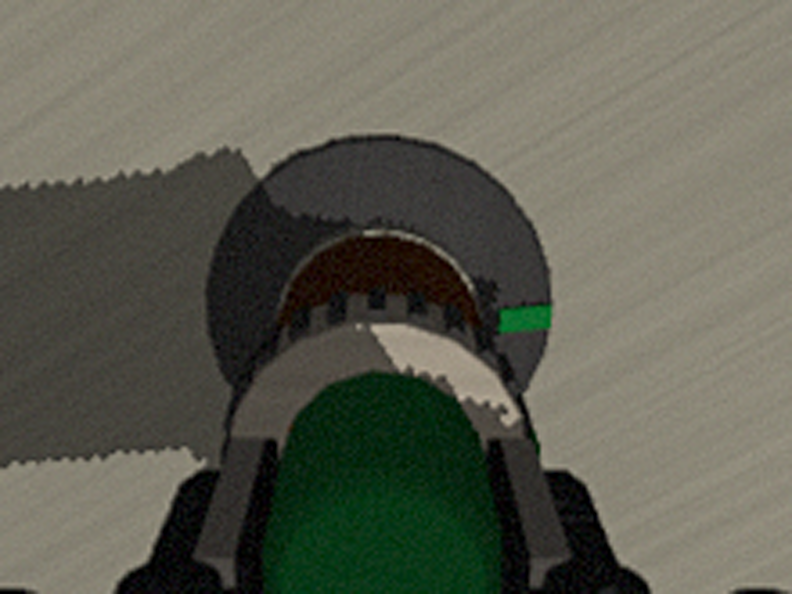

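The cap sits on the lid with no orange collar showing, and the push is about 7–8 N, so the collar is roughly 3.5–4 mm down. The lid dash sliver at (535,440) is still on the dock-dash side, and the moment about the vertical is near zero. Handing in.

```bash
python3 -c "
from station import bot
print(bot.close_job())"
```

```text
the job is handed in; nothing more can be done
None
```

The lid is screwed tight to its stop, the left-hand green cap is clicked onto the stud, and the fingers still hold it down with about 7–8 N on the collar; I handed the job in at about 18 s, and no verdict came back.

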